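# Open the test cage's double-caught gate and hold it wide

### The job

The power-supply board in the see-through guard cage has passed its high-voltage test and a colleague wants to lift it out with both hands. Squeeze the catch on the cage roof so that the gate springs ajar, then squeeze the grip catch on the gate itself, swing the gate out past its half-open click and hold it wide open, square to the cage front or a little more: its hinge spring pulls it shut, so finish with the gripper still holding the gate there. Leave the boards, tools and bins on and around the cage where they are.

Things in the scene. Friction and masses are not known exactly. Their poses are not given: they have to be found in the camera images.
- cage: fixed guard cage of 20 mm aluminium profile with clear panels, 260 wide (its y), 220 deep (its x), 150 mm high; a tested board lies in it. Origin on the bench under the middle of its front; x runs into the cage, y to the left seen from the robot, z up. Place and yaw vary. What is fixed on its roof stays below 164 mm, but for the tabs of the two catches (192 mm)
- roof_catch_grip (a point): catch on the roof's front rail: where to pinch it, midway between its two upright black tabs when squeezed (cage x 12, y 30, z 178 mm). Tabs: 20 (cage x) x 8 mm, from the steel housing's top at z 158 up to 192 mm, side by side along cage y. From this point the fixed tab's outer face is 14.5 mm to -y, the moving tab's 26.5 mm to +y (14.5 when squeezed home)
- roof_catch (a joint): travel of the roof catch's moving tab towards the fixed one, m: 0 at rest (its hook in front of a stud on the gate's top), 0.012 squeezed home; spring return, 5 N at rest, 8 N home. From 0.010 it lets go of the gate. Once the gate is ajar it need not be held: it then rests at 0.009 against the stud's side (pushing the gate shut would hook it again) and returns to 0 as the gate swings out
- gate (a joint): opening angle, rad: about 0.01 shut; 0.07 sprung ajar by an ejector, its own bolt stopping it at 0.09; 0.75 half-open click (a sprung notch that holds it; last bump passed by 1.1); 1.57 square to the cage front; end stop 1.8. The hinge spring pulls it shut, 0.2 N m near shut, 0.4 at 1.6, so if let go when wide it swings back. Passing the click takes up to 1 N m, 5 to 6 N at the grip catch
- gate_hinge (a point): point on the gate's upright hinge line at the left (cage +y) front post, 148 mm above the bench. Seen from above the gate opens clockwise, its free end coming out to the front (cage -x). The axes turn with the gate: y points from the free end to the hinge and equals cage y when shut; z up
- gate_end (a point): middle of the gate's free end at the top of its frame (148 mm high), 230 mm from the hinge line; the gate is a 14 mm thick aluminium frame with a clear panel, from 16 to 148 mm above the bench
- gate_catch_grip (a point): grip catch on the gate's top near its free end: where to pinch it, midway between its two black tabs when squeezed, 179.5 mm from the hinge line, 178 mm high; moves with the gate, axes as gate_hinge. Tabs as on the roof catch, side by side along the gate: the fixed one's outer face 14.5 mm towards the hinge, the moving one's 26.5 mm towards the free end (14.5 squeezed home)
- gate_catch (a joint): travel of the grip catch's moving tab, m: 0 at rest (bolt out), 0.012 squeezed home (bolt drawn); a spring returns it (5 N at rest, 8 N home). The bolt clears its strike on the right post from 0.010; it must be kept squeezed until the gate has swung beyond 0.2 rad, after that it need not be
- tested_board: loose power-supply board on an aluminium carrier, 80 x 110 mm, 34 mm high, lying on the nest inside the cage; origin at the middle of its underside. To be left alone
- board_a: one of two loose power-supply boards like the tested one, lying on the bench to the right of the cage, one behind the other; origin at the middle of its underside. To be left alone
- board_b: one of two loose power-supply boards like the tested one, lying on the bench to the right of the cage, one behind the other; origin at the middle of its underside. To be left alone
- brush: cleaning brush, 150 mm long, lying across the cage roof behind the roof catch; origin under its middle. To be left alone
- solder_reel: reel of solder, 58 mm across, 50 mm high, standing on the bench to the left of the cage; origin under its middle. To be left alone
- tip_cleaner: black soldering-tip cleaner with a sponge, 110 x 80 x 44 mm, on the bench to the left of the cage; origin under its middle. To be left alone
- parts_bin: open black parts bin, 150 x 100 x 55 mm, on the bench to the right; origin under its middle. To be left alone

How it is judged:
By the outcome, as a careful person would: the job done as asked, in the order asked, and still so for the second after the job is handed in, while the arm keeps its last pose, push and grip.
It also fails if it takes over 48 s, if anything falls off the work surface, if the arm or the gripper's body presses on something with over 40 N, if the wrist force passes 120 N, or if a joint passes its speed limit or range.

### The arm

A 6-joint arm with a two-finger parallel gripper is mounted at the origin on the work surface. World frame = base frame: x ahead of the robot, y to its left, z up, the work surface at z = 0. Lengths are in m, angles in rad, forces in N, time in s.
With the tool pointing down it reaches from about 0.275 to 0.725 m from the base axis. Payload 5.6 kg.
Tool frame: the origin (TCP) lies at the very end of the fingers, on their centre line; the grasp point (between the pads) lies 19 mm behind it; z points along the fingers, y is the line along which they close (so a half turn about z gives the same grasp; the last joint's range is limited). The gripper opens to 85 mm and grips with 20 to 120 N. Pads are 22 mm wide; open, the fingers measure 114 mm over their backs; the gripper's body (76 mm by 85 mm) begins 54 mm behind the grasp point. The pads swing forward as they close: fully open they stand 13 mm farther back than shut.
Start: joints at [1.499, 0.255, 0.108, 0, -1.424, -0.285], TCP at [0.192, 0.515, 0.231] pointing down, gripper open.
Joint ranges: [-2.95, 2.95], [-1.21, 1.97], [-1.09, 1.5], [-2.87, 1.71], [-2.94, -0.07], [-3.05, 3.05]. Speed limits (rad/s): [2.57, 2.57, 3.14, 3.14, 3.14, 3.14].

### API

Orientations are given as a rotation vector (axis times angle).
In Python, from workcell import observe, capture, job_done gives the robot as it stands.
- The arm moves only by the tool drive_tool, never from a script. Its argument "plan" is a list of rows, each an object with "translation": the shift along the tool's x, y, z in mm, a list of three; "twist": the turn, a rotation vector about the tool's x, y, z in degrees, a list of three; "grip": the finger opening in mm, from 0 to 85.4. A call has 1 to 12 rows; each row shifts and turns the commanded pose from where the row before left it, along the tool's axes as they then stand; what a row does not reach is not made up. A row lasts 1/12 s, in which the tool goes at most 41.7 mm and 7.16 degrees, less where a joint would pass 70% of its speed; a pose out of reach is approached as far as the arm can. A call is refused whole if a number of a shift passes 41.7 or a number of a turn 7.16, either way. A call with a gripper value outside its range is refused whole. The fingers move at their own pace and stop on an object; "squeeze" is the grip in N (left out, the last holds). Time passes only in rows, so rows that do not move let the fingers close. It gives the time, the measured TCP pose, the force, the opening and the grip force at its end, in the units of the state.
- observe(): the state, without advancing time (a new reading comes with each control period).
- capture(name): name is "side" or "top" or "wrist"; returns a dict with "image" (384x512x3 uint8, red, green, blue), "intrinsics" (3x3 intrinsics, pixels), "origin" and "attitude" of the camera in the world. Camera axes: x right, y up, looking along -z (the intrinsics and any distortion apply to the point x, -y, -z); pixel columns grow to the right and rows downward; lengths in m; the calibration is good to about 2 mm. A picture is of the moment at which its call begins. There is no depth.
- job_done(): hands the job in; it is judged then, once.
The state is a dict: "time": time; "q": joint angles; "joint_vel": joint speeds; "tau": joint torques, N m; "tcp_pos": TCP position; "tcp_rot": TCP orientation; "wrist_force": force on the tool from outside, world axes, zero at the start; "ft_torque": the same for the moment, N m; "opening": finger opening in m; "gripper_force": force on a finger pad.
Only numpy, scipy, OpenCV 4.12 (cv2) and the standard library are available. Lean on these libraries where they do the work, as an engineer would, in place of code of your own. Each camera call takes 0.05 s, during which the arm holds its last target. There are 200 camera calls.

## Working session

There is one attempt and no reset: what is moved stays moved. The work goes in short steps, Python scripts to look and compute and a tool call to move; the robot and the scene stay as the last step left them, time stands still between calls to the robot, and variables do not carry over. Pictures are saved under pics/ and viewed, at most 10 in all, crops included, and the job is handed in when it is done.

Besides the shell and the picture viewer there is one more tool, called after "Call:" as name(argument=value, ...) on one line, values as JSON. drive_tool: Moves the arm, as the interface text tells. Its arguments: {"type":"object","properties":{"plan":{"type":"array"},"squeeze":{"type":"number"}},"required":["plan"]}

```bash
mkdir -p pics; ls; python3 - <<'E'
from workcell import observe, capture
import cv2,pickle
d={}
for n in("side","top","wrist"):
    c=capture(n); d[n]=c; cv2.imwrite(f"pics/{n}0.png",c["image"][:,:,::-1]); print(n,c["intrinsics"],c["origin"],c["attitude"])
pickle.dump(d,open("c0.pkl","wb"))
s=observe();print(s["tcp_pos"],s["tcp_rot"],s["time"])
E
```

```text
pics
side [[478.30901966   0.         258.44843926]
 [  0.         478.30901966 197.16288178]
 [  0.           0.           1.        ]] [-0.06187135 -0.72412248  1.04348805] [ 0.79538163 -0.26396787 -0.64535221]
top [[346.60578791   0.         258.68916421]
 [  0.         346.60578791 191.95918477]
 [  0.           0.           1.        ]] [0.35574988 0.05814452 1.05588994] [ 0.15144645 -0.17508801 -1.67005778]
wrist [[311.69762245   0.         257.26760556]
 [  0.         311.69762245 188.2117538 ]
 [  0.           0.           1.        ]] [0.27015819 0.48662926 0.37310906] [-0.22532619  0.32006768 -1.90774456]
[0.19192875 0.51502706 0.23059196] [ 3.09028796e+00 -5.57331231e-01 -3.04983836e-04] 0.15
```

View pics/top0.png

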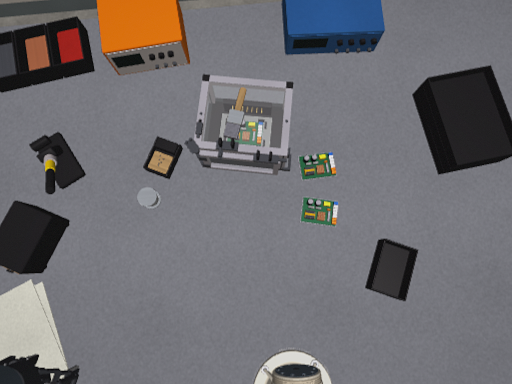

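View pics/side0.png

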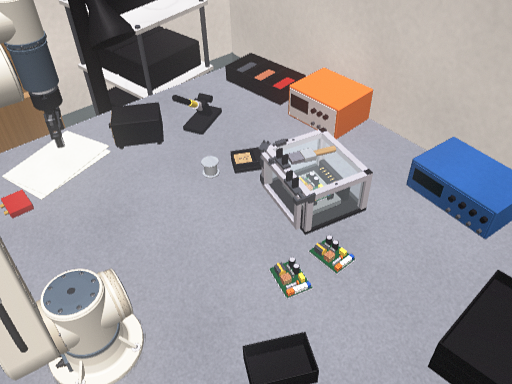

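The top view shows the cage at about (245,122), with its front edge near row 160 and black tabs around (220–270,150). In the side view it is at about (315,180). I'll enlarge both.

```bash
python3 - <<'E'
import pickle,cv2,numpy as np
d=pickle.load(open("c0.pkl","rb"))
t=d["top"]["image"][65:185,180:310,::-1]; s=d["side"]["image"][120:235,250:380,::-1]
t=cv2.resize(t,None,fx=6,fy=5*1.2//1,interpolation=cv2.INTER_CUBIC) if 0 else cv2.resize(t,None,fx=5,fy=5,interpolation=cv2.INTER_CUBIC)
s=cv2.resize(s,None,fx=5,fy=5,interpolation=cv2.INTER_CUBIC)
cv2.imwrite("pics/tz.png",t);cv2.imwrite("pics/sz.png",s)
E
```

```text
(no output)
```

View pics/tz.png

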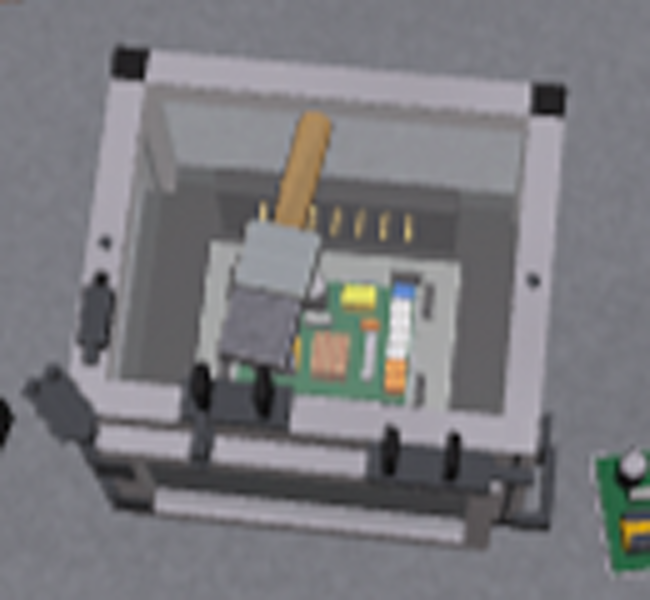

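View pics/sz.png

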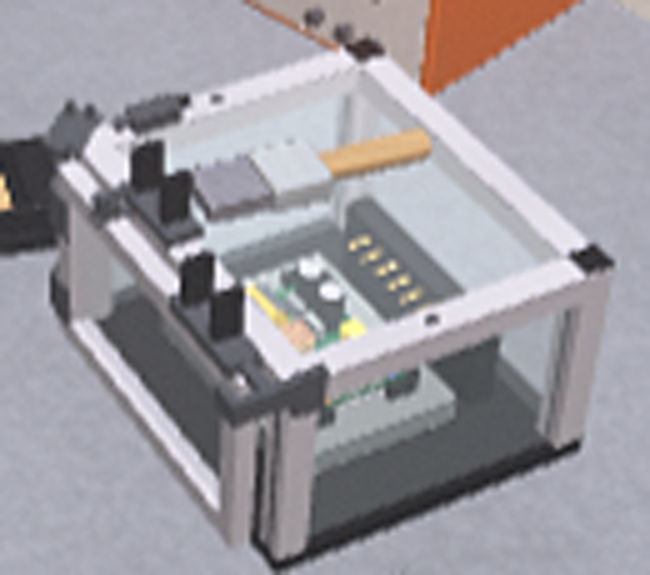

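The zoomed top view shows the roof's outer corners at about (113,47), (566,86) and (537,450). The roof catch tabs are at (200,378) and (263,384), and the gate catch tabs at (391,443) and (453,449). In the side zoom the tab tops are at (148,147), (177,177), (198,257) and (227,288).

```bash
cat > h.py <<'E'
import numpy as np,pickle,cv2
from scipy.spatial.transform import Rotation as R
def ray(c,u,v):
    K=c["intrinsics"]; d=np.array([(u-K[0,2])/K[0,0],-(v-K[1,2])/K[1,1],-1.])
    return np.array(c["origin"]),R.from_rotvec(c["attitude"]).apply(d)
def plane(c,u,v,z):
    o,d=ray(c,u,v); return o+d*(z-o[2])/d[2]
def pix(c,p):
    q=R.from_rotvec(c["attitude"]).inv().apply(np.asarray(p)-c["origin"]);K=c["intrinsics"]
    return np.array([K[0,2]+K[0,0]*q[0]/-q[2],K[1,2]-K[1,1]*q[1]/-q[2]])
def tri(*rs):
    A=0;b=0
    for o,d in rs:
        d=d/np.linalg.norm(d);P=np.eye(3)-np.outer(d,d);A=A+P;b=b+P@o
    return np.linalg.solve(A,b)
E
python3 - <<'E'
from h import *
d=pickle.load(open("c0.pkl","rb"));t,s=d["top"],d["side"]
ft=lambda x,y:((x+.5)/5-.5+180,(y+.5)/5-.5+65); fs=lambda x,y:((x+.5)/5-.5+250,(y+.5)/5-.5+120)
bl,br,fr=[plane(t,*ft(*p),.15) for p in((113,47),(566,86),(537,450))]
print(bl,br,fr,np.linalg.norm(bl-br),np.linalg.norm(br-fr))
e=bl-br; print("yaw",np.degrees(np.arctan2(-e[0],e[1])), np.degrees(np.arctan2(*(br-fr)[[1,0]])))
sl,sr,sf=[plane(s,*fs(*p),.15) for p in((345,45),(612,262),(318,375))]
print("side",sl,sr,sf)
for a,b in(((200,368),(148,143)),((264,372),(177,174)),((391,432),(198,254)),((453,438),(227,286))):
    print(plane(t,*ft(*a),.192),plane(s,*fs(*b),.192),tri(ray(t,*ft(*a)),ray(s,*fs(*b))))
E
```

```text
[0.90408752 0.15922187 0.15      ] [ 0.85277143 -0.09654804  0.15      ] [ 0.63853675 -0.05338016  0.15      ] 0.26086699511851996 0.21854053910629528
yaw -11.34484513038309 -11.392443556774982
side [0.8843333  0.16359275 0.15      ] [ 0.84982895 -0.09278694  0.15      ] [ 0.65272896 -0.05413194  0.15      ]
[0.68872316 0.12259662 0.192     ] [0.68194471 0.12430667 0.192     ] [0.68568815 0.12399341 0.19180534]
[0.68299565 0.08933213 0.192     ] [0.6754786  0.09106946 0.192     ] [0.67974174 0.09089022 0.19161064]
[0.64315544 0.02641133 0.192     ] [0.63679681 0.02912942 0.192     ] [0.63983468 0.02794143 0.19265887]
[ 0.63650995 -0.00541217  0.192     ] [ 0.63078024 -0.00155958  0.192     ] [ 0.63283066 -0.00374528  0.19386014]
```

Call:
drive_tool(plan=[{"translation":[0,0,-10],"twist":[0,0,-4.55],"grip":66},{"translation":[0,0,-10],"twist":[0,0,-4.55],"grip":66},{"translation":[35,19,0],"twist":[0,0,0],"grip":66},{"translation":[35,19,0],"twist":[0,0,0],"grip":66},{"translation":[35,19,0],"twist":[0,0,0],"grip":66},{"translation":[35,19,0],"twist":[0,0,0],"grip":66},{"translation":[35,19,0],"twist":[0,0,0],"grip":66},{"translation":[35,19,0],"twist":[0,0,0],"grip":66},{"translation":[35,19,0],"twist":[0,0,0],"grip":66},{"translation":[35,19,0],"twist":[0,0,0],"grip":66},{"translation":[35,19,0],"twist":[0,0,0],"grip":66},{"translation":[35,19,0],"twist":[0,0,0],"grip":66}], squeeze=30)

```text
time: 1.15
tcp_pos: [0.4989, 0.2586, 0.2511]
tcp_rot: [3.126, -0.31, -0.001]
wrist_force: [1.3, 1.1, -0.1]
opening: 0.0665
gripper_force: 0.0
```

Call:
drive_tool(plan=[{"translation":[35,19.6,0],"twist":[0,0,0],"grip":66},{"translation":[35,19.6,0],"twist":[0,0,0],"grip":66},{"translation":[35,19.6,0],"twist":[0,0,0],"grip":66},{"translation":[35,19.6,0],"twist":[0,0,0],"grip":66},{"translation":[35,19.6,0],"twist":[0,0,0],"grip":66},{"translation":[33,19.6,0],"twist":[0,0,0],"grip":66},{"translation":[0,0,0],"twist":[0,0,0],"grip":66},{"translation":[0,0,0],"twist":[0,0,0],"grip":66}])

```text
time: 1.82
tcp_pos: [0.6795, 0.1022, 0.2489]
tcp_rot: [3.125, -0.315, -0.005]
wrist_force: [-0.3, 0.8, -0.9]
opening: 0.0659
gripper_force: 0.0
```

```bash
python3 - <<'E'
from h import *
from workcell import *
d={n:capture(n) for n in("wrist","side","top")};pickle.dump(d,open("c1.pkl","wb"))
w=d["wrist"]
cv2.imwrite("pics/w1.png",cv2.resize(w["image"][:,:,::-1],(768,576)))
for n,p in(("mov top",[.6848,.124,.192]),("fix top",[.678,.0914,.192]),("grip",[.68,.102,.178])):print(n,pix(w,p)*1.5)
s=observe();print(s["tcp_pos"],s["q"])
E
```

```text
mov top [338.46571509 309.26705718]
fix top [410.73061054 309.49246622]
grip [387.19615927 298.7815336 ]
[0.67818253 0.10476243 0.25149486] [ 3.80109393e-01  5.41246075e-01  5.89036872e-01 -1.77581869e-04
 -1.61848997e+00  9.93570996e-01]
```

View pics/w1.png

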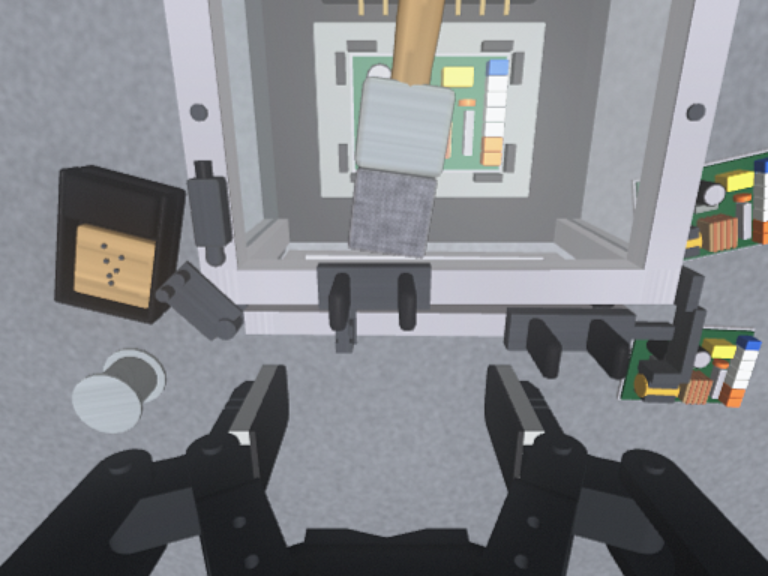

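The wrist view shows the roof catch tabs' tops at about (340,315) and (407,315), within 1–2 mm of my prediction. The pads are centred on x=386, against a predicted grip at 387, so I'm descending.

Call:
drive_tool(plan=[{"translation":[0,0,20],"twist":[0,0,0],"grip":66},{"translation":[0,0,20],"twist":[0,0,0],"grip":66},{"translation":[0,0,15],"twist":[0,0,0],"grip":66},{"translation":[0,0,12],"twist":[0,0,0],"grip":66},{"translation":[0,0,10],"twist":[0,0,0],"grip":66},{"translation":[0,0,9],"twist":[0,0,0],"grip":66},{"translation":[0,0,0],"twist":[0,0,0],"grip":66},{"translation":[0,0,0],"twist":[0,0,0],"grip":66},{"translation":[0,0,0],"twist":[0,0,0],"grip":66},{"translation":[0,0,0],"twist":[0,0,0],"grip":66}])

```text
time: 2.8
tcp_pos: [0.6792, 0.1042, 0.1665]
tcp_rot: [-3.126, 0.31, -0.003]
wrist_force: [-0.1, -0.9, -0.4]
opening: 0.066
gripper_force: 0.0
```

```bash
python3 - <<'E'
from h import *
from workcell import *
w=capture("wrist");s0=capture("side")
a=w["image"][:,:,::-1];b=s0["image"][120:235,240:395,::-1]
a=cv2.resize(a,(530,400));b=cv2.resize(b,None,fx=3.4,fy=3.4,interpolation=cv2.INTER_CUBIC)[:400]
im=np.zeros((400+0,530,3),np.uint8);im=a
c=cv2.resize(s0["image"][120:235,250:375,::-1],(270,248),interpolation=cv2.INTER_CUBIC)
o=np.zeros((400,800,3),np.uint8);o[:,:530]=a;o[:248,530:]=c
cv2.imwrite("pics/d1.png",o)
s=observe();print(s["tcp_pos"],s["wrist_force"])
E
```

```text
[0.67904881 0.10408855 0.16611356] [-0.6102388  -0.62879487  0.21060874]
```

View pics/d1.png

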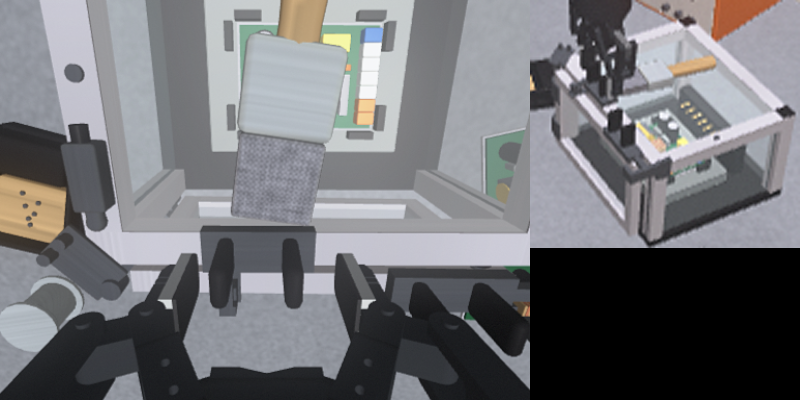

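The view shows the pads straddling the roof catch, centred at x≈266 where 270 is wanted. That is about 2 mm too far to +y, so I'll shift and then squeeze.

Call:
drive_tool(plan=[{"translation":[1.5,2,1],"twist":[0,0,0],"grip":66},{"translation":[0,0,0],"twist":[0,0,0],"grip":50},{"translation":[0,0,0],"twist":[0,0,0],"grip":42},{"translation":[0,0,0],"twist":[0,0,0],"grip":36},{"translation":[0,0,0],"twist":[0,0,0],"grip":31},{"translation":[0,0,0],"twist":[0,0,0],"grip":27},{"translation":[0,0,0],"twist":[0,0,0],"grip":26},{"translation":[0,0,0],"twist":[0,0,0],"grip":26},{"translation":[0,0,0],"twist":[0,0,0],"grip":26},{"translation":[0,0,0],"twist":[0,0,0],"grip":26},{"translation":[0,0,0],"twist":[0,0,0],"grip":26}], squeeze=30)

```text
time: 3.82
tcp_pos: [0.6807, 0.102, 0.1666]
tcp_rot: [-3.125, 0.31, -0.006]
wrist_force: [-1.5, 1.1, 5.9]
opening: 0.0277
gripper_force: 29.0
```

```bash
python3 - <<'E'
from h import *
from workcell import *
d={n:capture(n) for n in("wrist","side","top")};pickle.dump(d,open("c2.pkl","wb"))
a=cv2.resize(d["wrist"]["image"][:,:,::-1],(530,400))
c=cv2.resize(d["side"]["image"][120:235,250:375,::-1],(270,248),interpolation=cv2.INTER_CUBIC)
o=np.zeros((400,800,3),np.uint8);o[:,:530]=a;o[:248,530:]=c
cv2.imwrite("pics/d2.png",o)
s=observe();print(s["tcp_pos"],s["wrist_force"],s["opening"],s["gripper_force"])
E
```

```text
[0.68071902 0.10202    0.16653826] [-2.17654599  1.22966462  6.60660285] 0.027559977236396135 29.02427852153778
```

View pics/d2.png

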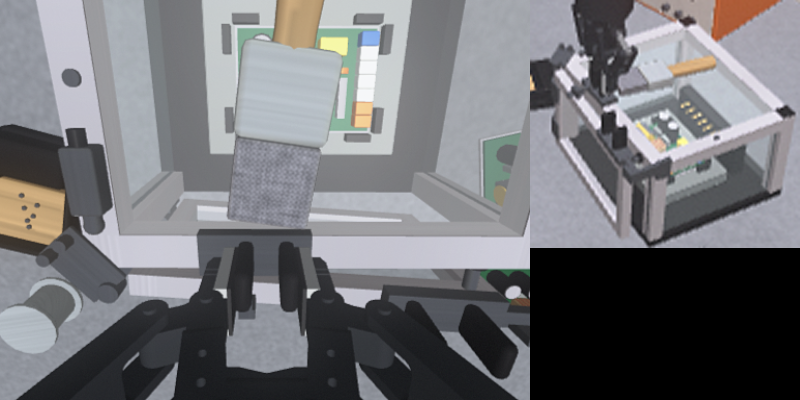

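The catch is squeezed home (opening 27.6 mm) and the gate has sprung ajar: its free end is out and a wedge gap shows. I'll release, lift and hover over the gate catch.

Call:
drive_tool(plan=[{"translation":[0,0,-1],"twist":[0,0,0],"grip":50},{"translation":[0,0,0],"twist":[0,0,0],"grip":66},{"translation":[0,0,0],"twist":[0,0,0],"grip":66},{"translation":[0,0,0],"twist":[0,0,0],"grip":66},{"translation":[0,0,-25],"twist":[0,0,0],"grip":66},{"translation":[0,0,-30],"twist":[0,0,0],"grip":66},{"translation":[0,0,-25],"twist":[0,0,0],"grip":66},{"translation":[-12,30,0],"twist":[0,0,0],"grip":66},{"translation":[-13,30,0],"twist":[0,0,0],"grip":66},{"translation":[-12,30,0],"twist":[0,0,4],"grip":66},{"translation":[0,0,0],"twist":[0,0,0],"grip":66},{"translation":[0,0,0],"twist":[0,0,0],"grip":66}])

```text
time: 4.97
tcp_pos: [0.625, 0.0191, 0.2461]
tcp_rot: [3.113, -0.423, 0.001]
wrist_force: [0.0, 0.3, -0.6]
opening: 0.0659
gripper_force: 0.0
```

```bash
python3 - <<'E'
from h import *
from workcell import *
d={n:capture(n) for n in("wrist","side","top")};pickle.dump(d,open("c3.pkl","wb"))
w=d["wrist"]
cv2.imwrite("pics/w3.png",cv2.resize(w["image"][:,:,::-1],(768,576)))
O=np.array([.6626,.0747]);X=np.array([.9805,-.1968]);Y=np.array([.1968,.9805])
for th in(.05,.07,.09):
    g=-np.array([np.sin(th),np.cos(th)])
    for dist in(.169,.1795,.202):
        c=np.array([-.012,.119])+dist*g; p=O+X*c[0]+Y*c[1]
        print(th,dist,p.round(4),(pix(w,[*p,.192])*1.5).round(1))
s=observe();print(s["tcp_pos"],s["tcp_rot"])
for u,v in((137,198),(160,198),(148,188),(148,208)):
    p=plane(d["top"],u,v,.05)[:2]-O;print("reel",p@X,p@Y)
E
```

```text
0.05 0.169 [0.6328 0.0299] [359.6 304.1]
0.05 0.1795 [0.6302 0.0197] [382.8 303.7]
0.05 0.202 [ 0.6247 -0.0021] [432.6 302.6]
0.07 0.169 [0.6295 0.0308] [359.8 311. ]
0.07 0.1795 [0.6267 0.0206] [382.9 311. ]
0.07 0.202 [ 0.6207 -0.0011] [432.4 310.9]
0.09 0.169 [0.6262 0.0317] [359.9 317.9]
0.09 0.1795 [0.6233 0.0216] [382.9 318.3]
0.09 0.202 [6.169e-01 1.000e-04] [432.  319.1]
[0.62597843 0.02122092 0.24487775] [ 3.11351254e+00 -4.18429990e-01 -9.09699932e-04]
reel -0.13995123970303838 0.2943851125905652
reel -0.13368138432565882 0.22690978647461538
reel -0.10705667477209747 0.2668469821066667
reel -0.16649393971785542 0.25744682321411183
```

View pics/w3.png

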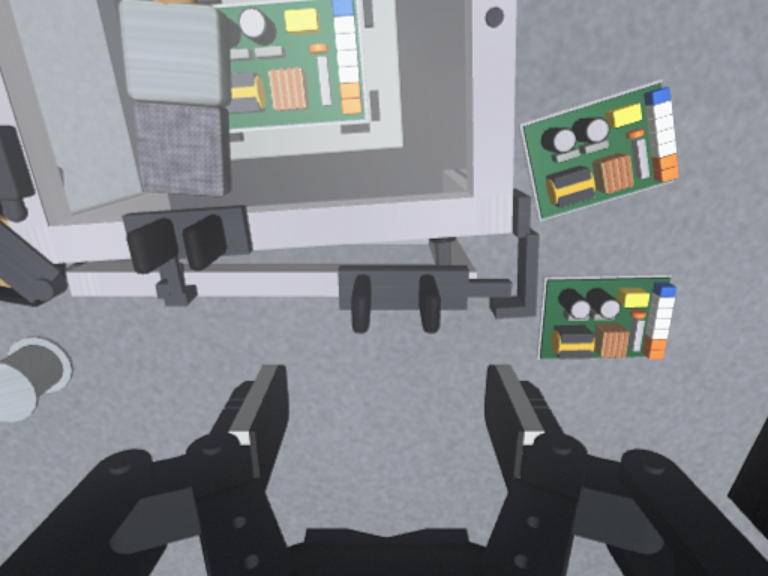

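The view shows the gate catch tab tops at about (361,312) and (430,312), against a prediction of (360,311) and (432,311) for gate angle 0.07. The pads are centred, so I'm descending and squeezing.

Call:
drive_tool(plan=[{"translation":[1,0,20],"twist":[0,0,0],"grip":66},{"translation":[0,0,20],"twist":[0,0,0],"grip":66},{"translation":[0,0,15],"twist":[0,0,0],"grip":66},{"translation":[0,0,12],"twist":[0,0,0],"grip":66},{"translation":[0,0,9],"twist":[0,0,0],"grip":66},{"translation":[0,0,3],"twist":[0,0,0],"grip":66},{"translation":[0,0,0],"twist":[0,0,0],"grip":66},{"translation":[0,0,0],"twist":[0,0,0],"grip":66},{"translation":[0,0,0],"twist":[0,0,0],"grip":66}])

```text
time: 5.87
tcp_pos: [0.6274, 0.0207, 0.1673]
tcp_rot: [-3.113, 0.419, -0.003]
wrist_force: [-0.0, -1.4, 0.3]
opening: 0.0656
gripper_force: 0.0
```

Call:
drive_tool(plan=[{"translation":[0,0,0],"twist":[0,0,0],"grip":50},{"translation":[0,0,0],"twist":[0,0,0],"grip":42},{"translation":[0,0,0],"twist":[0,0,0],"grip":36},{"translation":[0,0,0],"twist":[0,0,0],"grip":31},{"translation":[0,0,0],"twist":[0,0,0],"grip":27},{"translation":[0,0,0],"twist":[0,0,0],"grip":25},{"translation":[0,0,0],"twist":[0,0,0],"grip":24},{"translation":[0,0,0],"twist":[0,0,0],"grip":24},{"translation":[0,0,0],"twist":[0,0,0],"grip":24},{"translation":[0,0,0],"twist":[0,0,0],"grip":24}], squeeze=50)

```text
time: 6.7
tcp_pos: [0.6277, 0.021, 0.1685]
tcp_rot: [-3.112, 0.418, -0.006]
wrist_force: [-0.1, 1.2, 6.1]
opening: 0.0268
gripper_force: 49.4
```

```bash
python3 - <<'E'
from h import *
from workcell import *
d={n:capture(n) for n in("wrist","side")}
a=cv2.resize(d["wrist"]["image"][:,:,::-1],(530,400))
c=cv2.resize(d["side"]["image"][120:235,250:375,::-1],(270,248),interpolation=cv2.INTER_CUBIC)
o=np.zeros((400,800,3),np.uint8);o[:,:530]=a;o[:248,530:]=c
cv2.imwrite("pics/d4.png",o)
s=observe();print(s["tcp_pos"],s["tcp_rot"],s["wrist_force"],s["opening"],s["gripper_force"])
# arc: chord in tool axes per step of dth, tool turning with gate
p=s["tcp_pos"][:2]; O=np.array([.6626,.0747]);X=np.array([.9805,-.1968]);Y=np.array([.1968,.9805])
h=O-.012*X+.119*Y; v=p-h; print("r",np.linalg.norm(v),"theta",np.arctan2(-v@X,-v@Y))
E
```

```text
[0.62770128 0.02093584 0.1684829 ] [-3.11249614  0.41840915 -0.00587216] [0.0703318  2.63919339 6.71986613] 0.026060306731575725 49.41169202327728
r 0.17896575061961795 theta 0.06506076221995649
```

View pics/d4.png

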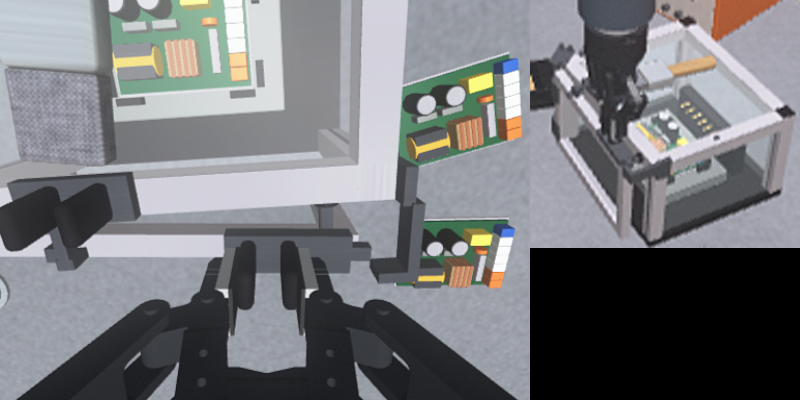

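The catch is squeezed home (26.1 mm) and the bolt is drawn clear of the strike. I'm swinging the gate along its arc (r = 179.5 mm).

Call:
drive_tool(plan=[{"translation":[-6.3,-0.1,-1],"twist":[0,0,2],"grip":24},{"translation":[-9.4,-0.2,0],"twist":[0,0,3],"grip":24},{"translation":[-12.5,-0.4,0],"twist":[0,0,4],"grip":24},{"translation":[-12.5,-0.4,0],"twist":[0,0,4],"grip":24},{"translation":[-12.5,-0.4,0],"twist":[0,0,4],"grip":24},{"translation":[-12.5,-0.4,0],"twist":[0,0,4],"grip":24},{"translation":[-9.4,-0.2,0],"twist":[0,0,3],"grip":24},{"translation":[0,0,0],"twist":[0,0,0],"grip":24},{"translation":[0,0,0],"twist":[0,0,0],"grip":24}], squeeze=60)

```text
time: 7.55
tcp_pos: [0.5615, 0.0547, 0.1685]
tcp_rot: [-2.958, 1.054, -0.005]
wrist_force: [3.1, 1.3, 3.3]
opening: 0.0258
gripper_force: 60.2
```

```bash
cat > st.py <<'E'
from h import *
from workcell import *
s=observe();O=np.array([.6626,.0747]);X=np.array([.9805,-.1968]);Y=np.array([.1968,.9805])
h=O-.012*X+.119*Y; v=np.array(s["tcp_pos"])[:2]-h
tx=R.from_rotvec(s["tcp_rot"]).as_matrix()[:,0]
print("r",np.linalg.norm(v),"theta",np.arctan2(-v@X,-v@Y),"tool yaw theta",-np.arctan2(tx[:2]@Y,tx[:2]@X),s["wrist_force"],s["ft_torque"],s["opening"],s["gripper_force"],s["time"],s["q"])
E
python3 st.py
```

```text
r 0.17895890958284105 theta 0.48324433213570317 tool yaw theta 0.48620466602491175 [3.05018251 1.3393229  3.26700948] [-0.15225343 -0.79181379 -0.09033812] 0.025762421245365878 60.19022762775421 7.55 [ 3.75059712e-01  3.06577846e-01  1.78154204e-02  1.08512221e-03
 -1.27883690e+00  5.11142167e-01]
```

Call:
drive_tool(plan=[{"translation":[-9.4,-0.2,0],"twist":[0,0,3],"grip":24},{"translation":[-12.5,-0.4,0],"twist":[0,0,4],"grip":24},{"translation":[-12.5,-0.4,0],"twist":[0,0,4],"grip":24},{"translation":[-12.5,-0.4,0],"twist":[0,0,4],"grip":24},{"translation":[-12.5,-0.4,0],"twist":[0,0,4],"grip":24},{"translation":[-12.5,-0.4,0],"twist":[0,0,4],"grip":24},{"translation":[-12.5,-0.4,0],"twist":[0,0,4],"grip":24},{"translation":[-12.5,-0.4,0],"twist":[0,0,4],"grip":24},{"translation":[-12.5,-0.4,0],"twist":[0,0,4],"grip":24},{"translation":[0,0,0],"twist":[0,0,0],"grip":24},{"translation":[0,0,0],"twist":[0,0,0],"grip":24}])

```text
time: 8.47
tcp_pos: [0.5022, 0.1444, 0.1685]
tcp_rot: [-2.505, 1.895, -0.003]
wrist_force: [2.0, -1.7, 5.3]
opening: 0.0264
gripper_force: 59.9
```

```bash
python3 st.py
```

```text
r 0.1790011689494483 theta 1.0932973270316917 tool yaw theta 1.0971188781108114 [ 2.03659787 -1.65418373  5.26785805] [-0.93462956 -0.30284693 -0.20118145] 0.02636741520886718 59.93717908859253 8.4667 [ 0.5811458   0.22800728 -0.08939144  0.0018137  -1.25217029 -0.30611631]
```

Call:
drive_tool(plan=[{"translation":[-9.4,-0.2,0],"twist":[0,0,3],"grip":24},{"translation":[-12.5,-0.4,0],"twist":[0,0,4],"grip":24},{"translation":[-12.5,-0.4,0],"twist":[0,0,4],"grip":24},{"translation":[-12.5,-0.4,0],"twist":[0,0,4],"grip":24},{"translation":[-12.5,-0.4,0],"twist":[0,0,4],"grip":24},{"translation":[-12.5,-0.4,0],"twist":[0,0,4],"grip":24},{"translation":[-12.5,-0.4,0],"twist":[0,0,4],"grip":24},{"translation":[-12.5,-0.4,0],"twist":[0,0,4],"grip":24},{"translation":[-6.3,-0.1,0],"twist":[0,0,2],"grip":24},{"translation":[0,0,0],"twist":[0,0,0],"grip":24},{"translation":[0,0,0],"twist":[0,0,0],"grip":24},{"translation":[0,0,0],"twist":[0,0,0],"grip":24}])

```text
time: 9.47
tcp_pos: [0.503, 0.2457, 0.1685]
tcp_rot: [-1.863, 2.529, -0.001]
wrist_force: [-0.9, -2.5, 7.3]
opening: 0.0262
gripper_force: 59.5
```

```bash
python3 st.py; python3 - <<'E'
from h import *
from workcell import *
w=capture("wrist");t=capture("top")
o=np.zeros((400,800,3),np.uint8);o[:,:400,:]=cv2.resize(w["image"][:,:,::-1],(400,300)).repeat(1,0)[[*range(300)]+[299]*100]
o[:,400:]=cv2.resize(t["image"][65:225,140:300,::-1],(400,400),interpolation=cv2.INTER_CUBIC)
cv2.imwrite("pics/d5.png",o)
E
```

```text
r 0.17894791768638021 theta 1.6671489631095406 tool yaw theta 1.6737183486166036 [-0.87237547 -2.51010082  7.26380386] [-0.78359914  0.61629415 -0.04311413] 0.026216229894488803 59.48690056800842 9.4667 [ 7.34386377e-01  3.00264225e-01  8.93213286e-03  9.59119611e-04
 -1.27940322e+00 -1.03566567e+00]
```

View pics/d5.png

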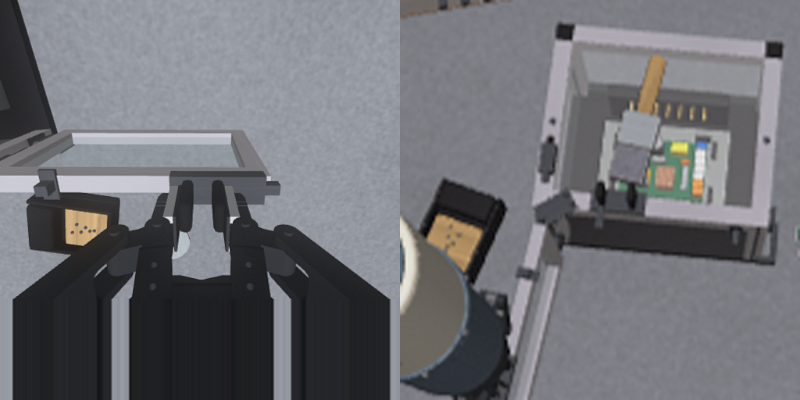

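The wrist view shows the gripper still clamped on the gate catch. The top view shows the gate square to the cage front or slightly beyond, at about 1.67 rad, with the brush, tested board and tip cleaner undisturbed. I'm handing it in.

```bash
python3 -c "
from workcell import job_done
print(job_done())"
```

```text
the job is handed in; nothing more can be done
None
```

The gate is open at about 1.67 rad, just past square to the cage front, with the gripper still holding its grip catch; the job was handed in at about 9.5 s, and the boards, tools and bins I could see in the last pictures had not moved.

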